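# Set the valves of a pipework test rig

## Robot

A 6-joint arm with a two-finger parallel gripper is mounted at the origin on the work surface. World frame = base frame: x ahead of the robot, y to its left, z up, the work surface at z = 0. Lengths are in m, angles in rad, forces in N, time in s.
With the tool pointing down it reaches from about 0.3 to 0.775 m from the base axis. Payload 14.6 kg.
Tool frame: the origin (TCP) lies on the centre line of the jaws, within the pads' length; the fingertips stand 17 mm ahead of it and the grasp point (between the pads) lies 2 mm behind it; z points along the fingers, x is the direction in which the jaws open and shut, and the axes are right-handed (so a half turn about z gives the same grasp; the last joint's range is limited). The gripper opens to 94 mm and grips with 3 to 60 N. Pads are 16 mm wide; open, the fingers measure 119 mm over their backs; the gripper's body (75 mm by 177 mm) begins 78 mm behind the grasp point.
Start: joints at [1.266, 0.3, 1.521, -0, 1.321, -0.067], TCP at [0.13, 0.535, 0.222] pointing down, gripper open.
Joint ranges: [-3.03, 3.03], [-0.79, 2.21], [0.23, 2.52], [-1.04, 4.18], [0, 3.07], [-2.55, 2.55]. Speed limits (rad/s): [2.22, 2.22, 2.57, 3.14, 3.14, 3.14].

## Interface

Orientations are given as [roll, pitch, yaw] about the fixed x, y, z axes, in that order (R = Rz(yaw) Ry(pitch) Rx(roll)).
In Python, from station import ctrl gives the robot as it stands. The module is installed in compiled form; this text tells all that it offers.
- The arm moves only by the tool drive_tool, never from a script. Its argument "increments" is a list of rows, each a list of 3 entries, a list of its own where there are three numbers: the turn, a rotation vector about the tool's x, y, z in degrees, then the shift along the tool's x, y, z in mm, then the opening, from 0 (shut) to 1 (fully open). In form: [[[ax, ay, az], [dx, dy, dz], hand], ...]. A call has 1 to 20 rows; each row shifts and turns the commanded pose from where the row before left it, along the tool's axes as they then stand; what a row does not reach is not made up. A row lasts 1/8 s, in which the tool goes at most 62.5 mm and 10.7 degrees, less where a joint would pass 70% of its speed; a pose out of reach is approached as far as the arm can. A call with a gripper value outside its range is refused whole. The fingers move at their own pace and stop on an object; "squeeze" is the grip in N (left out, the last holds). Time passes only in rows, so rows that do not move let the fingers close. It gives the time, the measured TCP pose, the force and the opening at its end, in the units of the state.
- ctrl.get_obs(): the state, without advancing time (a new reading comes with each control period).
- ctrl.camera(name): name is "scene" or "side" or "wrist"; returns the picture (480x640x3 uint8, red, green, blue); there is no depth.
- ctrl.calibration(name): a dict with "fx", "fy", "cx", "cy" (pixels), "rvec" (rotation vector, rad) and "tvec" (3), from world to camera coordinates, as OpenCV has them. Camera axes: x right, y down, z forward; pixel columns grow to the right and rows downward; lengths in m; the calibration is good to about 2 mm. A picture is of the moment at which its call begins: read the wrist's pose just before it. calibration takes no time and is no camera call; for the wrist camera it gives the pose at the moment of the call.
- ctrl.hand_in(): hands the job in, once; it reports no verdict.
The state is a dict: "time_s": time; "qpos": joint angles; "joint_vel": joint speeds; "tau": joint torques, N m; "ee_pos": TCP position; "eef_rot": TCP orientation; "force": force on the tool from outside, world axes, zero at the start; "moment": the same for the moment, N m; "grip_width": finger opening in m.
Only numpy, scipy, OpenCV 4.12 (cv2) and the standard library are available. Lean on these libraries where they do the work, as an engineer would, in place of code of your own. Each camera call takes 0.05 s, during which the arm holds its last target.

## Task

Get the pipework board ready for its pressure test. First shut the drain valve, the one with the black lever on the short open-ended branch that points towards the robot: push its lever with a fingertip, without forcing it, until it stands fully square across that branch. Then push the black pointer on the round white dial, without pulling it up off its spindle, until it points at the small upright steel tab beside the dial; leave the tab, the other lever valve and all loose things where they are.

Things in the scene. Friction and masses are not known exactly. Their poses are not given: they have to be found in the camera images.
- rig: Pipework rig fixed to the bench. Origin on the bench surface; x away from the robot, y left, z up (mm below). Green-painted board x -150 to 110, y -250 to 250, 18 thick. Main copper pipe along y at x 20, axis 46 high; the drain branch leaves it at y -30 towards -x, open end at x -142. Gauge, 60 wide, face up at (78, 35). Only levers and pointer stand above 82.
- drain_axis (a point): Fixed point on the vertical axis of the drain valve, 88 mm above the bench (mid-height of its lever's grip); at (-60, -30) in the rig's frame. Its axes are the rig's.
- drain (a joint): Drain lever's angle (rad), clockwise seen from above: 0 = open, along the branch, pointing to the rig's +x (away from the robot, over the main pipe); 1.571 = its stop, fully shut, pointing to the rig's -y (right). Starts between 0 and 0.5. Stiff (0.22 N m, some 3 N at the grip); stays where it is left.
- drain_end (a point): Middle of the free end of the drain lever, 105 mm from its axis, 88 mm above the bench. x axis along the lever, away from its axis. The lever's black grip is a bar 16 mm wide and 20 mm high (78 to 98 mm above the bench), from 30 to 105 mm from the axis.
- supply_end (a point): Middle of the free end of the other, equal lever valve (supply, on the main pipe at (20, -165) in the rig's frame), 105 mm from its axis; it stands open, pointing to the rig's -y along the main pipe, and must be left so.
- dial_axis (a point): Fixed point on the vertical axis of the balancing valve, 100 mm above the bench (mid-height of the pointer); at (20, 150) in the rig's frame. Its axes are the rig's. Around it lies the flat white dial, 104 mm wide, top at 72 mm.
- pointer (a joint): Black pointer's angle (rad), counter-clockwise seen from above: 0 = pointing to the rig's -x (towards the robot), positive towards -y (right). Starts between -1.2 and -0.6, the tab always lying at a greater angle; stops at +-1.4. Light friction (0.1 N m); stays where it is left. Only pushed onto its spindle: about 5 N pulls it up off it.
- pointer_tip (a point): The sharp end of the pointer, 79 mm from its axis, 100 mm above the bench. x axis along the pointer from its tip towards its axis. The pointer is a bar 13 mm wide and 20 mm high (90 to 110 mm above the bench) with a round hub of 28 mm.
- set_tab (a point): Top of the steel tab that marks the setting, 99 mm from the dial's axis, 82 mm above the bench. x axis from the tab towards the dial's axis. The tab is 12 mm (radially) by 16 mm, on a flat arm 8 mm wide whose top is 75 mm above the bench; pointer and finger can pass above it. It is stiff and must not be shifted.
- tin: Loose black and steel tin, 48 mm wide, 48 mm high, standing on the board. Origin under its centre.
- coupling: Loose brass ring, 32 mm wide, 30 mm high, on the board. Origin under its centre.
- elbow: Loose copper elbow, 45 mm a side, 26 mm high, on the board. Origin under its corner.
- wrench: Loose wrench lying on the bench right of the board. Origin underneath.
- brush: Loose brush lying on the bench left of the board. Origin underneath.
- pipe: Loose L-shaped piece of copper pipe, 200 by 80 mm, 17 mm high, lying on the bench near the robot at the left. Origin under the middle of its long leg.
- tape: Loose grey tape measure, 65 by 70 mm, 35 mm high, with a 28 mm steel end sticking out, lying on the board. Origin under its centre.

How it is judged:
On the way, in this order (a step that is already met when the one before it is completed fails the run):
1. the drain lever is square across its branch (valve shut) (value of joint drain above 1.48 rad), for 0.2 s.
2. then the pointer points at the tab (angle between the x axis of pointer_tip and the x axis of set_tab, either way round below 0.1 rad), for 0.2 s.
At the end, for the whole second after the job is handed in: The drain lever is at 1.48 rad or more (within about 5 degrees of square across its branch) and still; the pointer is within 0.10 rad of the direction of the tab, still, and raised by less than 8 mm; the supply lever's end has moved less than 10 mm and the tab less than 7 mm (value of joint drain above 1.48 rad and angle between the x axis of pointer_tip and the x axis of set_tab, either way round below 0.1 rad and z of pointer_tip in the frame of rig below 0.108 m and velocity of joint drain between -0.05 and 0.05 rad/s and velocity of joint pointer between -0.05 and 0.05 rad/s and not (distance of supply_end from where it was at the start of the episode above 0.01 m) and not (distance of set_tab from where it was at the start of the episode above 0.007 m)); the robot touches nothing.
It fails at once if the pointer is pulled up off its spindle (8 mm or more) (not (z of pointer_tip in the frame of rig below 0.108 m)).
It fails at once if the supply lever's end is moved by more than 10 mm (distance of supply_end from where it was at the start of the episode above 0.01 m).
It fails at once if the tab is shifted by more than 7 mm (distance of set_tab from where it was at the start of the episode above 0.007 m).
It fails at once if the drain lever is forced with more than 45 N (contact force between the fingers and drain above 45 N).
It fails at once if a loose thing is lifted or moved by more than 20 mm (distance of any of tin, coupling, elbow, wrench, brush, pipe, tape from where it was at the start of the episode above 0.02 m).
It also fails if it takes over 46 s, if anything falls off the work surface, if the arm or the gripper's body presses on something with over 40 N, if the wrist force passes 120 N, or if a joint passes its speed limit or range.

## Working session

There is one attempt and no reset: what is moved stays moved. The work goes in short steps, Python scripts to look and compute and a tool call to move; the robot and the scene stay as the last step left them, time stands still between calls to the robot, and variables do not carry over. Pictures are saved under pics/ and viewed, and the job is handed in when it is done.

Besides the shell and the picture viewer there is one more tool, called after ">>>" as a command line: name --argument value ..., lists and objects as JSON in quotes. drive_tool: Moves the arm, as the interface text tells. Its arguments: {"type":"object","properties":{"increments":{"type":"array"},"squeeze":{"type":"number"}},"required":["increments"]}

```bash
mkdir -p pics
python3 - <<'E'
from station import ctrl
import cv2
o=ctrl.get_obs();print(o)
for n in("scene","side","wrist"):
    cv2.imwrite(f"pics/{n}0.png",ctrl.camera(n)[:,:,::-1]);print(n,ctrl.calibration(n))
E
```

```text
{'time_s': 0.0, 'qpos': array([ 1.26636939e+00,  3.00462455e-01,  1.52158251e+00, -2.10046534e-05,
        1.32068613e+00, -6.65941929e-02]), 'joint_vel': array([ 0.00025184, -0.001789  ,  0.00065988, -0.00142208, -0.00014826,
        0.00034562]), 'tau': array([ 1.59705891e-03, -5.31809735e+01, -3.52733624e+01,  7.08385441e-02,
        2.43708916e-02, -9.34445234e-05]), 'ee_pos': array([0.12951071, 0.53428646, 0.22189045]), 'eef_rot': array([-3.14153720e+00,  1.13727274e-03,  1.33296883e+00]), 'force': array([-0.21035063,  1.07314671, -0.5457257 ]), 'moment': array([0.03508045, 0.01689936, 0.03756142]), 'grip_width': 0.09358582751793175}
scene {'fx': 460.9051647093029, 'fy': 460.9051647093029, 'cx': 325.6819390946744, 'cy': 235.4965984624206, 'rvec': array([ 2.24657094,  0.90205531, -0.3780941 ]), 'tvec': array([-0.35503887, -0.1966041 ,  1.57465032])}
side {'fx': 463.30806530871183, 'fy': 463.30806530871183, 'cx': 311.93656452575556, 'cy': 235.12305269727915, 'rvec': array([ 2.06501651, -0.60064765,  0.30684177]), 'tvec': array([-0.44078777,  0.23345612,  1.00342381])}
wrist {'fx': 335.34068770694773, 'fy': 335.34068770694773, 'cx': 320.01474679637914, 'cy': 241.39999349014664, 'rvec': array([-2.29626759, -1.80629655, -0.24257415]), 'tvec': array([-0.54890979, -0.02744498,  0.39061424])}
```

View pics/scene0.png

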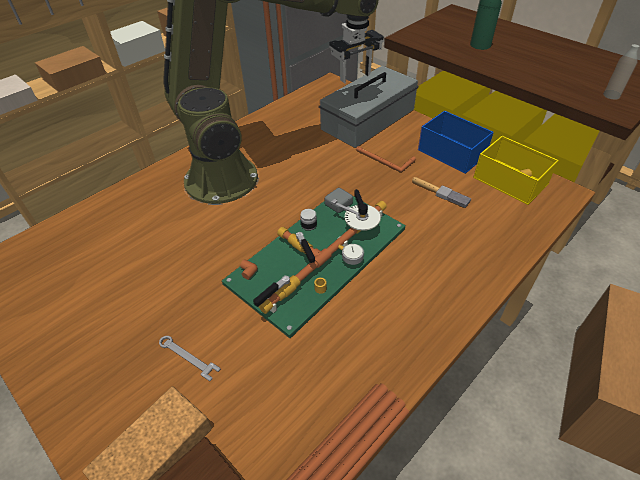

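View pics/side0.png

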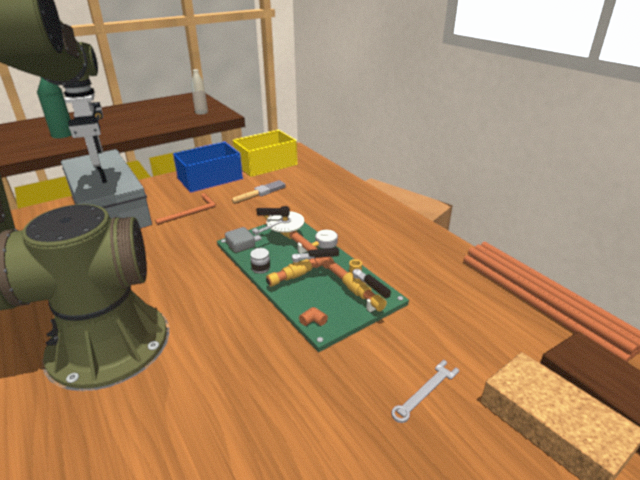

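View pics/wrist0.png

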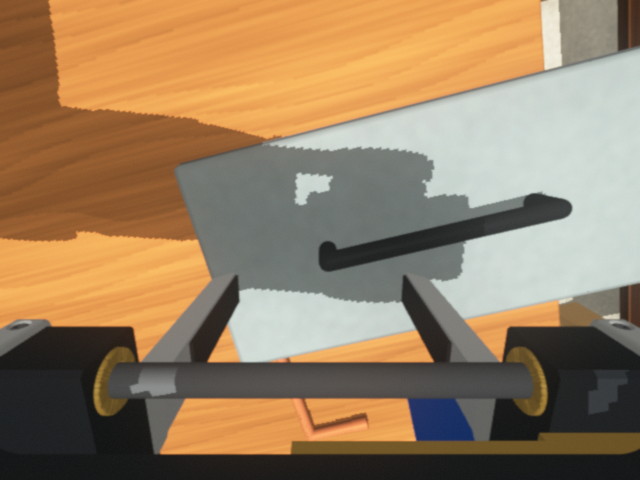

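The scene view shows the board with its corners near (223,282), (290,335) and (405,226). The drain lever is at about (305,245) and the dial at (362,217). I'll enlarge these areas next.

Run:
```python
import cv2
a=cv2.imread("pics/scene0.png")[175:345,215:415];cv2.imwrite("pics/sc.png",cv2.resize(a,None,fx=3.5,fy=3.5,interpolation=2))
a=cv2.imread("pics/side0.png")[195:355,210:415];cv2.imwrite("pics/si.png",cv2.resize(a,None,fx=3.5,fy=3.5,interpolation=2))
```

```text
(no output)
```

View pics/sc.png

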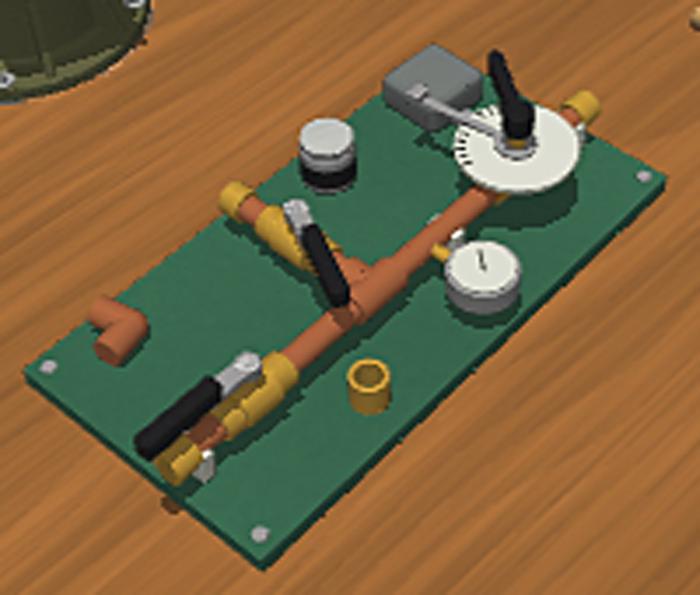

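View pics/si.png

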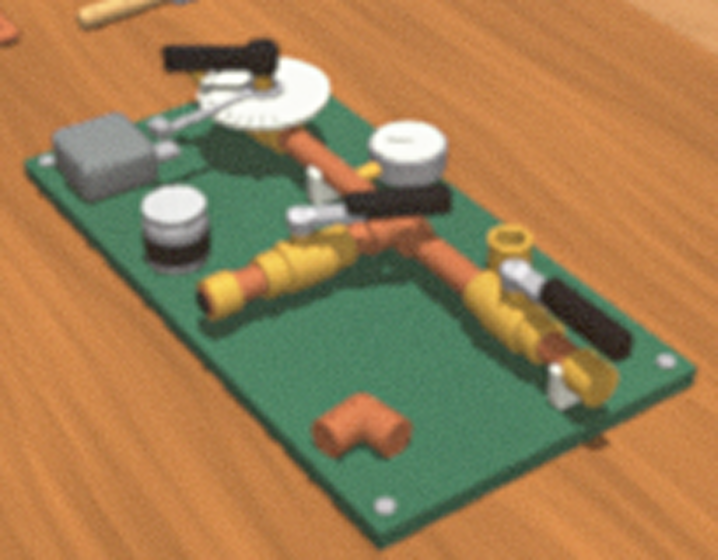

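```bash
cat > h.py <<'E'
import numpy as np,cv2
from scipy.optimize import least_squares
from station import ctrl
def proj(P,c): return cv2.projectPoints(np.atleast_2d(np.array(P,float)),c["rvec"],c["tvec"],np.array([[c["fx"],0,c["cx"]],[0,c["fy"],c["cy"]],[0,0,1.]]),None)[0][:,0]
def r2w(p,P):
    P=np.atleast_2d(np.array(P,float))/1000;c,s=np.cos(p[2]),np.sin(p[2])
    return np.c_[p[0]+c*P[:,0]-s*P[:,1],p[1]+s*P[:,0]+c*P[:,1],P[:,2]]
def tri(obs):
    f=lambda X:np.concatenate([proj(X,c)[0]-u for c,u in obs])
    r=least_squares(f,[.5,0,.1]);return r.x,np.abs(r.fun).max()
def onplane(c,u,z):
    r=least_squares(lambda X:proj([X[0],X[1],z],c)[0]-u,[.5,0]);return np.r_[r.x,z]
def w2r(p,X):
    c,s=np.cos(p[2]),np.sin(p[2]);d=np.array(X[:2])-p[:2];return np.array([c*d[0]+s*d[1],-s*d[0]+c*d[1],X[2]])*1000
E
cat > m.py <<'E'
from h import *
S=ctrl.calibration("scene");D=ctrl.calibration("side")
sc=lambda x,y:np.array([215+x/3.5,175+y/3.5]);si=lambda x,y:np.array([210+x/3.5,195+y/3.5])
obs=[(S,(-150,-250,18),sc(25,372)),(S,(110,-250,18),sc(263,558)),(S,(110,250,18),sc(665,180)),(S,(20,150,72),sc(517,148)),
(D,(-150,-250,18),si(380,537)),(D,(110,-250,18),si(693,372)),(D,(-150,250,18),si(27,165)),(D,(20,150,72),si(265,92))]
f=lambda p:np.concatenate([proj(r2w(p,P),c)[0]-u for c,P,u in obs])
r=least_squares(f,[.5,0,0]);p=r.x;print(p,np.degrees(p[2]),r.fun.round(1))
print("drain ax",r2w(p,(-60,-30,88)),"dial",r2w(p,(20,150,100)))
for n,a,b in(("ptip",sc(496,57),si(168,57)),("tab",sc(415,90),si(160,124)),("drain end",sc(340,295),si(447,198)),("supply",sc(147,445),si(625,345)),("tin top",sc(327,135),si(175,205))):
    X,e=tri([(S,a),(D,b)]);print(n,X.round(4),e.round(1),w2r(p,X).round(0))
E
python3 m.py
```

```text
[ 0.50439515 -0.01911349  0.04348306] 2.4913958250815407 [-1.3 -1.7 -1.3  0.2  1.3 -1.8 -0.  -1.6  0.4 -0.1  2.5 -0.9 -0.7 -1.1
  0.3 -0.2]
drain ax [[ 0.44575594 -0.05169329  0.088     ]] dial [[0.51785584 0.13161411 0.1       ]]
ptip [0.4556 0.1746 0.1019] 0.3 [-40. 196. 102.]
tab [0.4183 0.1147 0.0827] 0.7 [-80. 137.  83.]
drain end [ 0.5381 -0.093   0.0889] 0.7 [ 30. -75.  89.]
supply [ 0.5387 -0.2815  0.0891] 0.1 [  23. -264.   89.]
tin top [0.3901 0.0367 0.0648] 0.4 [-112.   61.   65.]
```

>>> drive_tool --increments '[[[0,0,0],[0,0,-40],0],[[0,0,0],[0,0,-40],0],[[0,0,0],[0,0,0],0],[[0,0,0],[0,0,0],0]]' --squeeze 20

```text
time_s: 0.65
ee_pos: [0.1295, 0.5343, 0.3015]
eef_rot: [-3.142, 0.001, 1.333]
force: [0.2, -0.0, -0.7]
grip_width: 0.0575
```

>>> drive_tool --increments '[[[0,0,10],[40,0,0],0],[[0,0,0],[0,0,0],0],[[0,0,0],[0,0,0],0]]'

```text
time_s: 1.02
ee_pos: [0.1389, 0.5729, 0.3013]
eef_rot: [3.141, 0.002, 1.16]
force: [0.5, 0.6, 0.3]
grip_width: 0.0275
```

```bash
cat >> h.py <<'E'
def rows(start,wps,hand=0):
    """start (x,y,z,yaw) m/rad; wps list of ((x,y,z,yaw),n). rounds to 0.5 with error carry."""
    cur=np.array(start,float);out=[];a=cur.copy()
    for w,n in wps:
        w=np.array(w,float)
        for i in range(1,n+1):
            t=a+(w-a)*i/n;d=(t-cur)[:3]*1000;c,s=np.cos(cur[3]),np.sin(cur[3])
            sh=np.round(np.array([c*d[0]+s*d[1],s*d[0]-c*d[1],-d[2]])*2)/2
            tz=np.round(np.degrees(cur[3]-t[3])*2)/2
            out.append([[0,0,float(tz)],[float(v) for v in sh],hand])
            cur[:3]+=np.array([c*sh[0]+s*sh[1],s*sh[0]-c*sh[1],-sh[2]])/1000;cur[3]-=np.radians(tz)
        a=w.copy()
    print(out,"\nend",cur.round(4));return cur
E
python3 - <<'E'
from h import *
c=ctrl.calibration("wrist");R=cv2.Rodrigues(c["rvec"])[0];o=ctrl.get_obs()
pos=-R.T@c["tvec"];T=cv2.Rodrigues(np.zeros(3))[0]
from scipy.spatial.transform import Rotation as Ro
T=Ro.from_euler("xyz",o["eef_rot"]);print("cam in tool",T.inv().apply(pos-o["ee_pos"]),"view dir tool",T.inv().apply(R[2]))
rows((.1389,.5729,.3013,1.16),[((.46,0.02,.31,-.40),14)])
E
```

```text
cam in tool [-0.00094509 -0.07656223 -0.16182701] view dir tool [6.20510423e-04 2.64057200e-01 9.64506822e-01]
[[[0, 0, 6.5], [-27.0, 37.0, -0.5], 0], [[0, 0, 6.5], [-23.0, 39.5, -0.5], 0], [[0, 0, 6.0], [-18.0, 42.0, -1.0], 0], [[0, 0, 6.5], [-13.5, 43.5, -0.5], 0], [[0, 0, 6.5], [-8.5, 45.0, -0.5], 0], [[0, 0, 6.5], [-3.5, 45.5, -0.5], 0], [[0, 0, 6.0], [1.5, 45.5, -1.0], 0], [[0, 0, 6.5], [6.5, 45.0, -0.5], 0], [[0, 0, 6.5], [12.0, 44.5, -0.5], 0], [[0, 0, 6.5], [16.5, 42.5, -0.5], 0], [[0, 0, 6.0], [21.0, 40.5, -1.0], 0], [[0, 0, 6.5], [25.5, 38.0, -0.5], 0], [[0, 0, 6.5], [29.5, 35.0, -0.5], 0], [[0, 0, 6.5], [33.0, 31.0, -0.5], 0]] 
end [ 0.4601  0.0202  0.3098 -0.4021]
```

>>> drive_tool --increments '[[[0,0,6.5],[-27.0,37.0,-0.5],0],[[0,0,6.5],[-23.0,39.5,-0.5],0],[[0,0,6.0],[-18.0,42.0,-1.0],0],[[0,0,6.5],[-13.5,43.5,-0.5],0],[[0,0,6.5],[-8.5,45.0,-0.5],0],[[0,0,6.5],[-3.5,45.5,-0.5],0],[[0,0,6.0],[1.5,45.5,-1.0],0],[[0,0,6.5],[6.5,45.0,-0.5],0],[[0,0,6.5],[12.0,44.5,-0.5],0],[[0,0,6.5],[16.5,42.5,-0.5],0],[[0,0,6.0],[21.0,40.5,-1.0],0],[[0,0,6.5],[25.5,38.0,-0.5],0],[[0,0,6.5],[29.5,35.0,-0.5],0],[[0,0,6.5],[33.0,31.0,-0.5],0],[[0,0,0],[0,0,0],0],[[0,0,0],[0,0,0],0],[[0,0,0],[0,0,0],0]]'

```text
time_s: 3.15
ee_pos: [0.4588, 0.021, 0.3111]
eef_rot: [-3.141, -0.0, -0.401]
force: [0.9, -0.5, -0.1]
grip_width: 0.0006
```

Run:
```python
from h import *
import json
o=ctrl.get_obs();c=ctrl.calibration("wrist");cv2.imwrite("pics/w1.png",ctrl.camera("wrist")[:,:,::-1])
json.dump({k:np.array(v).tolist() for k,v in c.items()},open("w1.json","w"));print(o["ee_pos"],o["eef_rot"],o["time_s"])
```

```text
[0.45878511 0.02095485 0.31113405] [-3.14135660e+00 -3.71107693e-04 -4.01334961e-01] 3.15
```

View pics/w1.png

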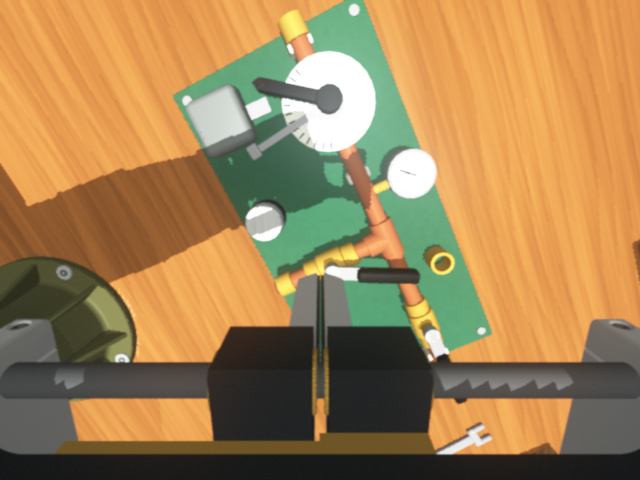

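The wrist view shows the dial centre at (329,101), pointer tip (254,83), tab (254,151) and drain lever end (419,276). I'll zoom in and fit all three views together.

Run:
```python
import cv2
a=cv2.imread("pics/w1.png")[0:170,160:385];cv2.imwrite("pics/w1a.png",cv2.resize(a,None,fx=3.5,fy=3.5,interpolation=2))
a=cv2.imread("pics/w1.png")[190:350,265:505];cv2.imwrite("pics/w1b.png",cv2.resize(a,None,fx=3.3,fy=3.3,interpolation=2))
```

```text
(no output)
```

View pics/w1a.png

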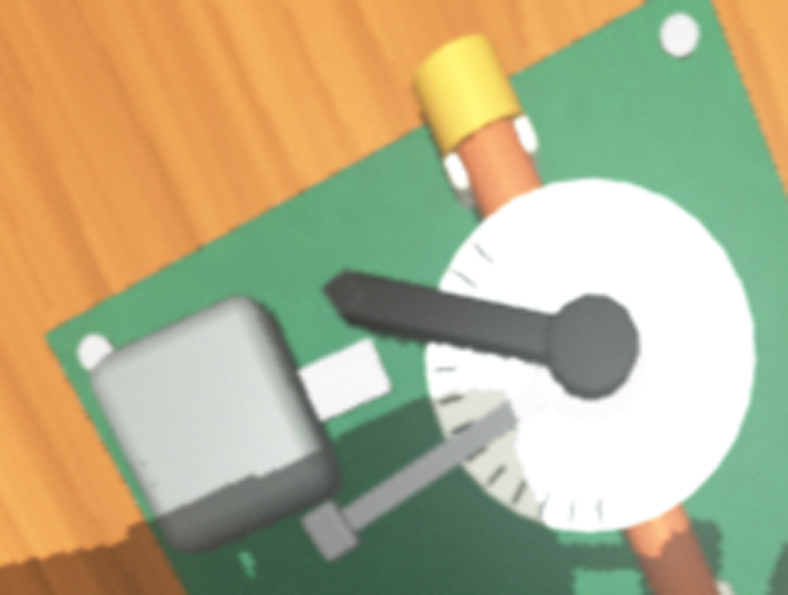

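View pics/w1b.png

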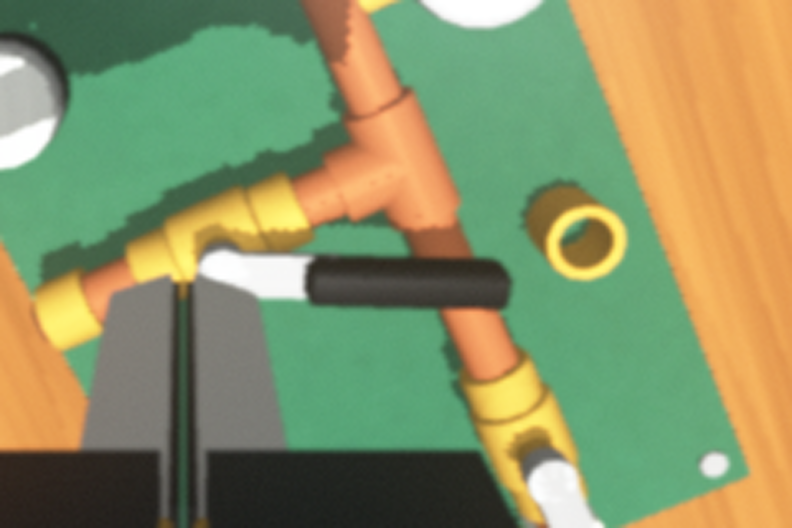

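```bash
cat > m2.py <<'E'
from h import *
import json
exec(open("m.py").read().split("obs=")[0].split("import *")[1])
W={k:np.array(v) for k,v in json.load(open("w1.json")).items()}
wa=lambda x,y:np.array([160+x/3.5,y/3.5]);wb=lambda x,y:np.array([265+x/3.3,190+y/3.3])
obs=[(S,(-150,-250,18),sc(25,372)),(S,(110,-250,18),sc(263,558)),(S,(110,250,18),sc(665,180)),(S,(20,150,72),sc(517,148)),
(D,(-150,-250,18),si(380,537)),(D,(110,-250,18),si(693,372)),(D,(-150,250,18),si(27,165)),(D,(20,150,72),si(265,92)),
(W,(-150,250,18),wa(47,330)),(W,(110,-250,18),wb(748,475)),(W,(20,150,72),wa(590,355)),(W,(20,150,110),wa(595,345))]
f=lambda p:np.concatenate([(proj(r2w(p,P),c)[0]-u)*(2 if c is W else 1) for c,P,u in obs])
r=least_squares(f,[.5,0,0],loss="soft_l1");p=r.x;print(p,np.degrees(p[2]),f(p).round(1))
da=r2w(p,(-60,-30,88))[0];dl=r2w(p,(20,150,100))[0];print("drain ax",da,"dial",dl)
for n,a,b,w in(("ptip",sc(496,60),si(168,60),wa(327,292)),("tab",sc(415,90),si(160,124),wa(330,530)),("drain end",sc(340,295),si(447,198),wb(510,283))):
    X,e=tri([(S,a),(D,b),(W,w)]);R=w2r(p,X);print(n,X.round(4),e.round(1),R.round(0))
    ax=(-60,-30) if n[0]=="d" else (20,150);v=R[:2]-ax
    print("  radius",np.hypot(*v), "ang", np.arctan2(-v[1],v[0]) if n[0]=="d" else np.arctan2(-v[1],-v[0]))
E
python3 m2.py
```

```text
[ 0.50405261 -0.01764529  0.04357365] 2.4965859900714045 [-1.  -2.1 -0.9 -0.2  1.5 -2.1  0.2 -1.9 -0.1 -0.5  2.  -1.2 -1.  -1.3
 -0.  -0.4 -3.9 -0.2  2.6  2.2  0.8  3.2 -0.1 -1.3]
drain ax [ 0.44541635 -0.05023041  0.088     ] dial [0.51749964 0.13308353 0.1       ]
ptip [0.4521 0.1778 0.0976] 1.4 [-43. 197.  98.]
  radius 79.16981852417565 ang -0.6433776575463505
tab [0.4194 0.1178 0.0808] 1.1 [-79. 139.  81.]
  radius 99.32542798999454 ang 0.11078055029547206
drain end [ 0.5414 -0.093   0.0897] 1.6 [ 34. -77.  90.]
  radius 105.06789554614897 ang 0.4631925596281624
```

```bash
cat >> h.py <<'E'
P=np.array([0.50405,-0.01765,0.04357])
def drainpose(th,d,L=80,z=.101):
    a=r2w(P,(-60,-30,88))[0];f=P[2]-th;c,s=np.cos(f),np.sin(f)
    return np.array([a[0]+L/1e3*c-d/1e3*s,a[1]+L/1e3*s+d/1e3*c,z,f])
E
python3 - <<'E'
from h import *
o=ctrl.get_obs();st=(*o["ee_pos"],o["eef_rot"][2])
rows(st,[(drainpose(.46,36,z=.16),5),(drainpose(.46,36),2)])
print(drainpose(.46,36))
E
```

```text
[[[0, 0, 0.0], [19.0, 7.0, 30.0], 0], [[0, 0, 0.5], [19.5, 7.5, 30.5], 0], [[0, 0, 0.0], [19.0, 7.0, 30.0], 0], [[0, 0, 0.0], [19.5, 7.0, 30.5], 0], [[0, 0, 0.5], [19.0, 7.0, 30.0], 0], [[0, 0, -0.0], [0.0, -0.0, 29.5], 0], [[0, 0, -0.0], [0.0, -0.0, 29.5], 0]] 
end [ 0.533  -0.0496  0.1012 -0.4189]
[ 0.53313867 -0.04967136  0.101      -0.41643   ]
```

>>> drive_tool --increments '[[[0,0,0],[19.0,7.0,30.0],0],[[0,0,0.5],[19.5,7.5,30.5],0],[[0,0,0],[19.0,7.0,30.0],0],[[0,0,0],[19.5,7.0,30.5],0],[[0,0,0.5],[19.0,7.0,30.0],0],[[0,0,0],[0,0,29.5],0],[[0,0,0],[0,0,29.5],0],[[0,0,0],[0,0,0],0],[[0,0,0],[0,0,0],0]]'

```text
time_s: 4.32
ee_pos: [0.5338, -0.0503, 0.1023]
eef_rot: [-3.141, -0.002, -0.42]
force: [0.2, 0.5, 0.1]
grip_width: 0.0007
```

Run:
```python
from h import *
a=ctrl.camera("wrist")[:,:,::-1];cv2.imwrite("pics/w2.png",a)
b=ctrl.camera("side")[195:355,210:415,::-1];cv2.imwrite("pics/s2.png",cv2.resize(b,None,fx=3.5,fy=3.5,interpolation=2))
o=ctrl.get_obs();print(o["force"]);st=(*o["ee_pos"],o["eef_rot"][2])
rows(st,[(drainpose(.46,18),2),(drainpose(1.40,16),15)])
```

```text
[0.00582597 0.37481032 0.74403324]
[[[0, 0, -0.0], [-0.5, 9.0, 0.5], 0], [[0, 0, -0.0], [-0.5, 8.5, 1.0], 0], [[0, 0, 3.5], [-1.5, 5.0, -0.0], 0], [[0, 0, 3.5], [-1.0, 5.0, -0.0], 0], [[0, 0, 3.5], [-0.5, 5.0, -0.0], 0], [[0, 0, 3.5], [-0.5, 5.0, -0.0], 0], [[0, 0, 3.5], [0.0, 5.0, -0.0], 0], [[0, 0, 4.0], [0.5, 5.0, -0.0], 0], [[0, 0, 3.5], [0.5, 5.0, -0.0], 0], [[0, 0, 3.5], [0.5, 5.0, -0.0], 0], [[0, 0, 3.5], [1.5, 5.0, -0.0], 0], [[0, 0, 3.5], [1.5, 5.0, -0.0], 0], [[0, 0, 4.0], [1.5, 4.5, -0.0], 0], [[0, 0, 3.5], [2.0, 4.5, -0.0], 0], [[0, 0, 3.5], [2.5, 4.5, -0.0], 0], [[0, 0, 3.5], [3.0, 4.5, -0.0], 0], [[0, 0, 3.5], [2.5, 4.0, -0.0], 0]] 
end [ 0.478  -0.1248  0.1009 -1.3543]
```

View pics/w2.png

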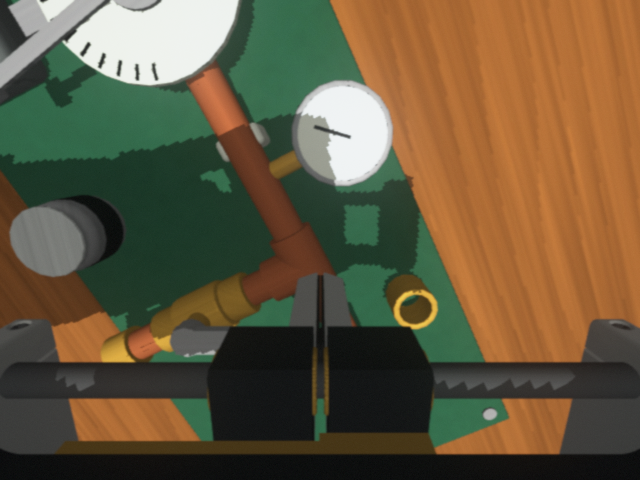

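View pics/s2.png

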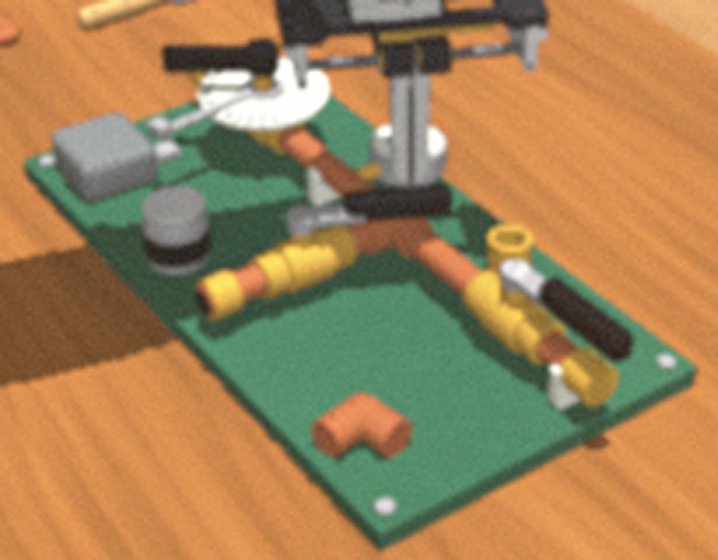

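The side view shows the closed fingertips just behind the lever, about two-thirds of the way along its grip. I'll start the sweep.

>>> drive_tool --increments '[[[0,0,0],[-0.5,9.0,0.5],0],[[0,0,0],[-0.5,8.5,1.0],0],[[0,0,3.5],[-1.5,5.0,0],0],[[0,0,3.5],[-1.0,5.0,0],0],[[0,0,3.5],[-0.5,5.0,0],0],[[0,0,3.5],[-0.5,5.0,0],0],[[0,0,3.5],[0,5.0,0],0],[[0,0,0],[0,0,0],0]]'

```text
time_s: 5.42
ee_pos: [0.5093, -0.0865, 0.0998]
eef_rot: [-3.141, -0.001, -0.727]
force: [1.3, 0.1, 0.6]
grip_width: 0.0007
```

>>> drive_tool --increments '[[[0,0,4.0],[0.5,5.0,0],0],[[0,0,3.5],[0.5,5.0,0],0],[[0,0,3.5],[0.5,5.0,0],0],[[0,0,3.5],[1.5,5.0,0],0],[[0,0,3.5],[1.5,5.0,0],0],[[0,0,4.0],[1.5,4.5,0],0],[[0,0,3.5],[2.0,4.5,0],0],[[0,0,0],[0,0,0],0]]'

```text
time_s: 6.42
ee_pos: [0.4867, -0.1132, 0.0994]
eef_rot: [3.141, 0.0, -1.17]
force: [0.3, 0.5, -0.2]
grip_width: 0.0004
```

Run:
```python
from h import *
b=ctrl.camera("side")[195:355,210:415,::-1];cv2.imwrite("pics/s3.png",cv2.resize(b,None,fx=3.5,fy=3.5,interpolation=2))
o=ctrl.get_obs();print(o["force"],drainpose(P[2]-o["eef_rot"][2],16),o["ee_pos"])
```

```text
[-0.17257489 -0.92834739 -0.16959601] [ 0.49139421 -0.11762768  0.101      -1.16945945] [ 0.4867987  -0.11313123  0.09941799]
```

View pics/s3.png

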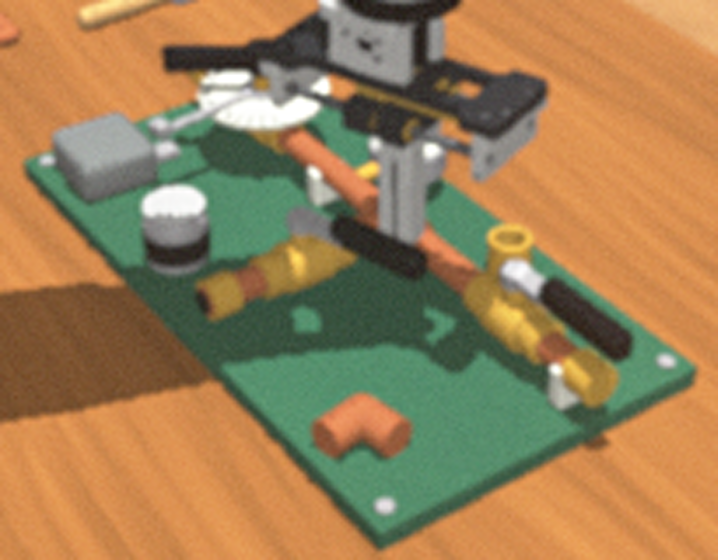

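Run:
```python
from h import *
o=ctrl.get_obs();st=(*o["ee_pos"],o["eef_rot"][2])
rows(st,[(drainpose(1.42,16,z=.1),5)])
```

```text
[[[0, 0, 2.5], [1.5, 3.0, -0.0], 0], [[0, 0, 2.0], [1.5, 2.5, -0.0], 0], [[0, 0, 2.5], [2.0, 3.0, -0.5], 0], [[0, 0, 2.5], [1.5, 2.5, 0.0], 0], [[0, 0, 2.5], [2.0, 2.5, -0.0], 0]] 
end [ 0.4766 -0.1255  0.0999 -1.3789]
```

>>> drive_tool --increments '[[[0,0,2.5],[1.5,3.0,0],0],[[0,0,2.0],[1.5,2.5,0],0],[[0,0,2.5],[2.0,3.0,-0.5],0],[[0,0,2.5],[1.5,2.5,0],0],[[0,0,2.5],[2.0,2.5,0],0],[[0,0,0],[0,0,0],0]]'

```text
time_s: 7.22
ee_pos: [0.4766, -0.1257, 0.1]
eef_rot: [3.141, -0.0, -1.382]
force: [1.8, 0.3, 0.3]
grip_width: 0.0004
```

Run:
```python
from h import *
cv2.imwrite("pics/w4.png",ctrl.camera("wrist")[:,:,::-1])
b=ctrl.camera("scene")[175:345,215:415,::-1];cv2.imwrite("pics/c4.png",cv2.resize(b,None,fx=3.5,fy=3.5,interpolation=2))
o=ctrl.get_obs();st=(*o["ee_pos"],o["eef_rot"][2]);print(o["force"])
rows(st,[(drainpose(1.53,16,z=.1),6)])
```

```text
[-0.05572182  0.32337992  1.17757476]
[[[0, 0, 1.0], [0.0, 1.5, -0.0], 0], [[0, 0, 1.0], [0.5, 1.5, -0.0], 0], [[0, 0, 1.0], [0.0, 1.5, -0.0], 0], [[0, 0, 1.0], [0.5, 1.5, -0.0], 0], [[0, 0, 1.0], [0.5, 1.5, -0.0], 0], [[0, 0, 1.0], [0.0, 1.5, -0.0], 0]] 
end [ 0.468  -0.1284  0.1    -1.4854]
```

View pics/c4.png

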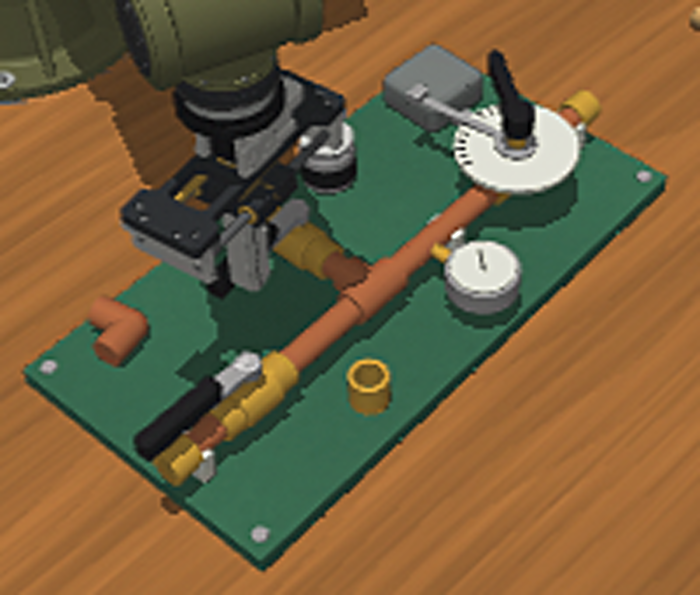

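>>> drive_tool --increments '[[[0,0,1.0],[0,1.5,0],0],[[0,0,1.0],[0.5,1.5,0],0],[[0,0,1.0],[0,1.5,0],0],[[0,0,1.0],[0.5,1.5,0],0],[[0,0,0],[0,0,0],0]]'

```text
time_s: 7.95
ee_pos: [0.4709, -0.1274, 0.1]
eef_rot: [3.141, 0.0, -1.451]
force: [2.7, -1.6, 1.3]
grip_width: 0.0002
```

>>> drive_tool --increments '[[[0,0,1.0],[0.5,1.0,0],0],[[0,0,1.0],[0,1.0,0],0],[[0,0,0],[0,0,0],0]]'

```text
time_s: 8.32
ee_pos: [0.4691, -0.1281, 0.1]
eef_rot: [3.142, -0.0, -1.486]
force: [3.0, -0.2, 1.7]
grip_width: 0.0002
```

Run:
```python
from h import *
o=ctrl.get_obs();print(o["force"],o["moment"],o["ee_pos"],o["eef_rot"][2],drainpose(1.53,16,z=.1))
b=ctrl.camera("side")[195:355,210:415,::-1];cv2.imwrite("pics/s5.png",cv2.resize(b,None,fx=3.5,fy=3.5,interpolation=2))
```

```text
[ 3.04418441 -0.24937346  1.69139652] [-0.10479766 -0.35046748 -0.01551273] [ 0.4690622  -0.12808251  0.09999505] -1.4860798182025912 [ 0.46809802 -0.1286021   0.1        -1.48643   ]
```

View pics/s5.png

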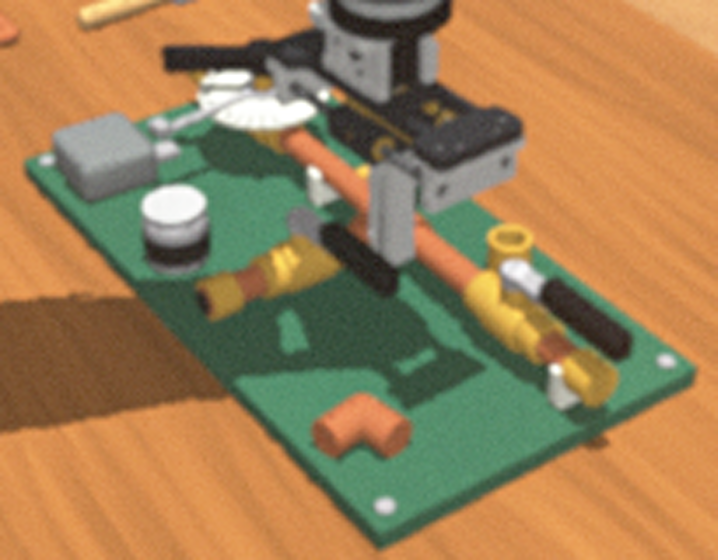

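Run:
```python
from h import *
D=ctrl.calibration("side")
for th in(.463,1.3,1.4,1.48,1.53,1.571):
    e=(-60+105*np.cos(th),-30-105*np.sin(th),88);print(th,((proj(r2w(P,e),D)[0]-[210,195])*3.5).round(0))
```

```text
0.463 [452. 199.]
1.3 [422. 271.]
1.4 [412. 278.]
1.48 [402. 284.]
1.53 [396. 287.]
1.571 [390. 289.]
```

The image estimate is about 1.5 rad and the force is still only friction (3 N). I'll creep forward until the force shows the stop.

>>> drive_tool --increments '[[[0,0,1.0],[0,1.0,0],0],[[0,0,1.0],[0,1.0,0],0],[[0,0,0],[0,0,0],0]]'

```text
time_s: 8.75
ee_pos: [0.4669, -0.1282, 0.0999]
eef_rot: [3.141, 0.0, -1.521]
force: [1.6, -1.9, 1.6]
grip_width: 0.0005
```

>>> drive_tool --increments '[[[0,0,0.5],[0,1.0,0],0],[[0,0,0],[0,1.0,0],0],[[0,0,0],[0,0,0],0]]'

```text
time_s: 9.12
ee_pos: [0.4665, -0.1283, 0.1001]
eef_rot: [-3.138, -0.0, -1.53]
force: [14.6, -1.0, -7.8]
grip_width: 0.0005
```

The force rose to about 15 N, so the lever is at its stop. I'll back off and check.

>>> drive_tool --increments '[[[0,0,0],[0,-8,0],0],[[0,0,0],[0,-14,0],0],[[0,0,0],[0,0,-40],0],[[0,0,0],[0,0,-50],0],[[0,0,0],[0,0,-50],0],[[0,0,0],[0,0,0],0],[[0,0,0],[0,0,0],0]]'

```text
time_s: 10.0
ee_pos: [0.487, -0.1272, 0.2389]
eef_rot: [3.14, 0.001, -1.529]
force: [-0.2, 0.2, -0.5]
grip_width: 0.0005
```

```bash
cat >> h.py <<'E'
def ptrpose(al,d,L=60,z=.112):
    a=r2w(P,(20,150,100))[0];f=P[2]+al;c,s=np.cos(f),np.sin(f)
    return np.array([a[0]-L/1e3*c-d/1e3*s,a[1]-L/1e3*s+d/1e3*c,z,f])
E
python3 - <<'E'
from h import *
import json
c=ctrl.calibration("wrist");json.dump({k:np.array(v).tolist() for k,v in c.items()},open("w6.json","w"))
cv2.imwrite("pics/w6.png",ctrl.camera("wrist")[:,:,::-1])
b=ctrl.camera("side")[195:355,210:415,::-1];cv2.imwrite("pics/s6.png",cv2.resize(b,None,fx=3.5,fy=3.5,interpolation=2))
o=ctrl.get_obs();st=(*o["ee_pos"],o["eef_rot"][2]);print(o["force"],st)
rows(st,[(ptrpose(-.65,40,z=.24),10)])
E
```

```text
[-0.54582383 -0.00129901 -0.64300498] (np.float64(0.4867894673480548), np.float64(-0.12718872418918528), np.float64(0.23843429981430322), np.float64(-1.5292997760481004))
[[[0, 0, -5.5], [-32.5, -2.0, -0.0], 0], [[0, 0, -5.0], [-32.5, -4.5, -0.5], 0], [[0, 0, -5.5], [-32.0, -8.0, 0.0], 0], [[0, 0, -5.0], [-31.0, -10.5, -0.0], 0], [[0, 0, -5.5], [-29.5, -13.5, -0.5], 0], [[0, 0, -5.0], [-28.5, -16.0, 0.0], 0], [[0, 0, -5.5], [-27.0, -19.0, -0.0], 0], [[0, 0, -5.5], [-25.0, -21.0, -0.5], 0], [[0, 0, -5.0], [-23.0, -23.5, 0.0], 0], [[0, 0, -5.5], [-21.0, -25.0, -0.0], 0]] 
end [ 0.4908  0.2002  0.2399 -0.6043]
```

View pics/s6.png

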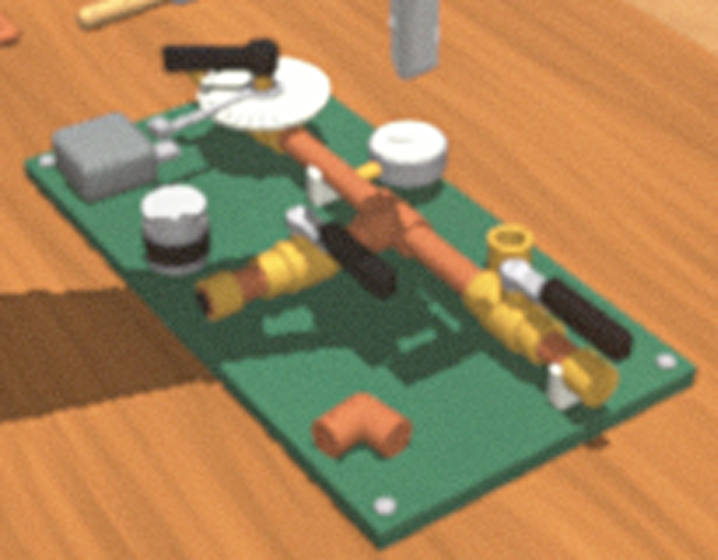

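View pics/w6.png

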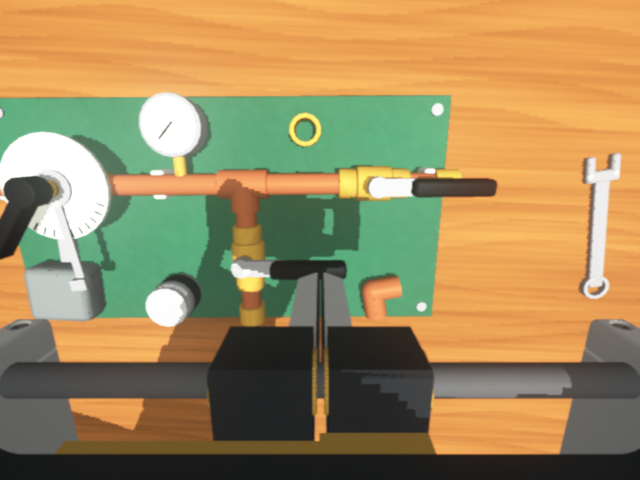

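The wrist view shows the drain lever running from (240,269) to (346,269). That is parallel to the main pipe, so the valve is square and shut. On to the pointer.

>>> drive_tool --increments '[[[0,0,-5.5],[-32.5,-2.0,0],0],[[0,0,-5.0],[-32.5,-4.5,0],0],[[0,0,-5.5],[-32.0,-8.0,0],0],[[0,0,-5.0],[-31.0,-10.5,0],0],[[0,0,-5.5],[-29.5,-13.5,0],0],[[0,0,-5.0],[-28.5,-16.0,0],0],[[0,0,-5.5],[-27.0,-19.0,0],0],[[0,0,-5.5],[-25.0,-21.0,0],0],[[0,0,-5.0],[-23.0,-23.5,0],0],[[0,0,-5.5],[-21.0,-25.0,0],0],[[0,0,0],[0,0,0],0],[[0,0,0],[0,0,0],0]]'

```text
time_s: 11.6
ee_pos: [0.491, 0.1994, 0.2392]
eef_rot: [3.14, 0.001, -0.606]
force: [-0.4, -0.7, -0.2]
grip_width: 0.0002
```

Run:
```python
from h import *
cv2.imwrite("pics/w7.png",ctrl.camera("wrist")[:,:,::-1])
o=ctrl.get_obs();st=(*o["ee_pos"],o["eef_rot"][2]);print(o["force"],st)
rows(st,[(ptrpose(-.65,40,z=.112),4)])
```

```text
[-0.03424983 -0.73749774 -0.01274277] (np.float64(0.4910660321302345), np.float64(0.19921051569640894), np.float64(0.23936646034083567), np.float64(-0.6059953948730861))
[[[0, 0, 0.0], [-0.0, -0.0, 32.0], 0], [[0, 0, 0.0], [-0.5, -0.5, 31.5], 0], [[0, 0, 0.0], [0.0, -0.0, 32.0], 0], [[0, 0, 0.0], [-0.0, -0.0, 32.0], 0]] 
end [ 0.4909  0.1999  0.1119 -0.606 ]
```

View pics/w7.png

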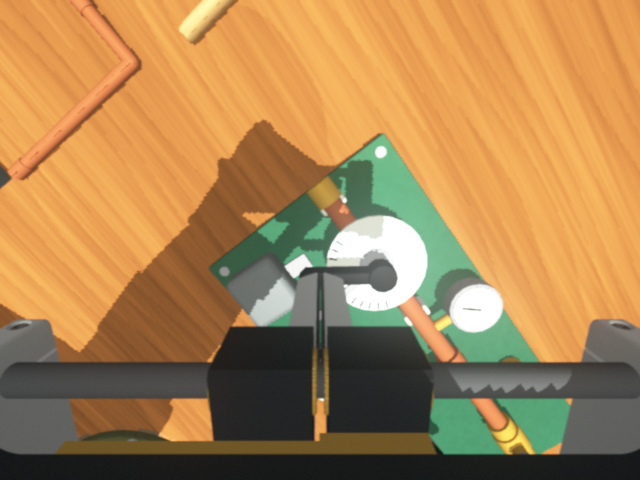

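>>> drive_tool --increments '[[[0,0,0],[0,0,32.0],0],[[0,0,0],[-0.5,-0.5,31.5],0],[[0,0,0],[0,0,32.0],0],[[0,0,0],[0,0,32.0],0],[[0,0,0],[0,0,0],0],[[0,0,0],[0,0,0],0]]'

```text
time_s: 12.4
ee_pos: [0.4916, 0.2004, 0.1138]
eef_rot: [-3.14, -0.001, -0.605]
force: [-0.3, 0.4, 0.4]
grip_width: 0.0003
```

Run:
```python
from h import *
b=ctrl.camera("side")[180:290,210:345,::-1];cv2.imwrite("pics/s8.png",cv2.resize(b,None,fx=5,fy=5,interpolation=2))
b=ctrl.camera("scene")[170:270,290:420,::-1];cv2.imwrite("pics/c8.png",cv2.resize(b,None,fx=5,fy=5,interpolation=2))
o=ctrl.get_obs();st=(*o["ee_pos"],o["eef_rot"][2]);print(o["force"],st)
rows(st,[(ptrpose(-.65,18,z=.112),4),(ptrpose(0,16,z=.112),12)])
```

```text
[-0.59114426 -0.68427394 -0.67825181] (np.float64(0.4916905354165633), np.float64(0.20065844366503754), np.float64(0.11393945624859866), np.float64(-0.6048184653656254))
[[[0, 0, 0.0], [-0.0, 5.5, 0.5], 0], [[0, 0, 0.0], [-0.0, 6.0, 0.5], 0], [[0, 0, 0.0], [-0.0, 5.5, 0.5], 0], [[0, 0, 0.0], [-0.5, 6.0, 0.5], 0], [[0, 0, -3.0], [0.5, 3.5, -0.0], 0], [[0, 0, -3.0], [-0.0, 3.5, -0.0], 0], [[0, 0, -3.0], [-0.0, 3.0, -0.0], 0], [[0, 0, -3.5], [-0.5, 3.5, -0.0], 0], [[0, 0, -3.0], [-0.5, 3.5, -0.0], 0], [[0, 0, -3.0], [-1.0, 3.5, -0.0], 0], [[0, 0, -3.0], [-1.0, 3.5, -0.0], 0], [[0, 0, -3.0], [-1.0, 3.0, -0.0], 0], [[0, 0, -3.5], [-1.0, 3.5, -0.0], 0], [[0, 0, -3.0], [-1.5, 3.0, -0.0], 0], [[0, 0, -3.0], [-1.5, 3.0, -0.0], 0], [[0, 0, -3.0], [-2.0, 3.0, -0.0], 0]] 
end [0.4568 0.1466 0.1119 0.041 ]
```

View pics/s8.png

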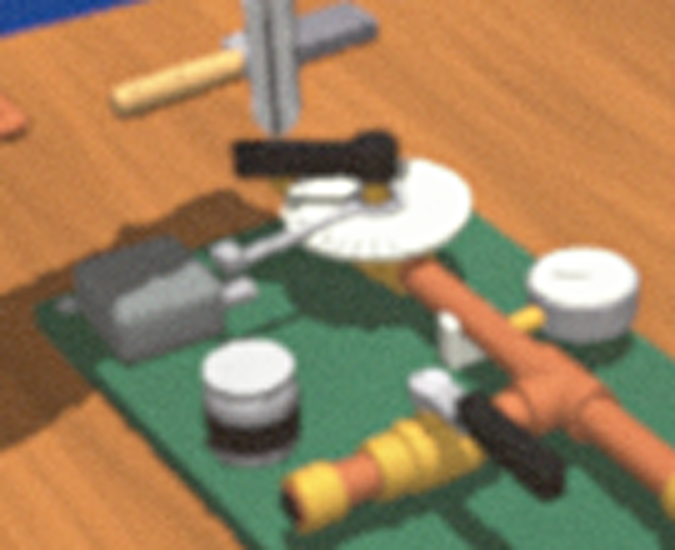

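View pics/c8.png

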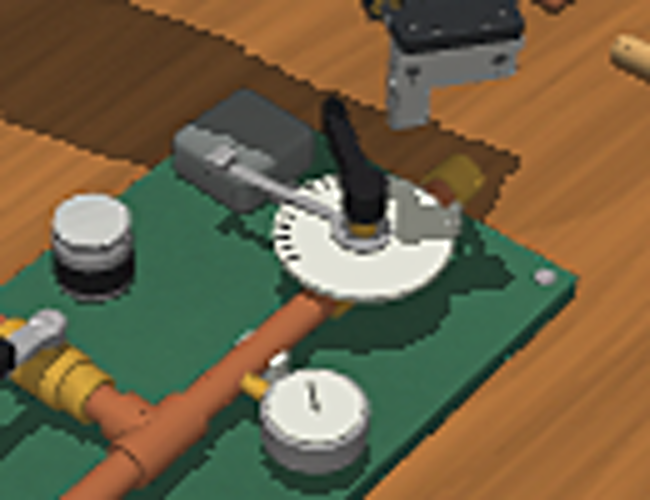

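The fingertip is on the left side of the pointer and clear of it. I'll start the push.

>>> drive_tool --increments '[[[0,0,0],[0,5.5,1],0],[[0,0,0],[0,6.0,1],0],[[0,0,0],[0,5.5,0],0],[[0,0,0],[-0.5,5.0,0],0],[[0,0,-3.0],[0.5,3.5,0],0],[[0,0,-3.0],[0,3.5,0],0],[[0,0,-3.0],[0,3.0,0],0],[[0,0,-3.5],[-0.5,3.5,0],0],[[0,0,-3.0],[-0.5,3.5,0],0],[[0,0,0],[0,0,0],0]]'

```text
time_s: 13.75
ee_pos: [0.4694, 0.1679, 0.1105]
eef_rot: [-3.142, -0.0, -0.334]
force: [0.6, -0.2, 0.0]
grip_width: 0.0005
```

Run:
```python
from h import *
b=ctrl.camera("side")[180:290,210:345,::-1];cv2.imwrite("pics/s9.png",cv2.resize(b,None,fx=5,fy=5,interpolation=2))
o=ctrl.get_obs();st=(*o["ee_pos"],o["eef_rot"][2]);print(o["force"],st)
rows(st,[(ptrpose(.03,16,z=st[2]),8)])
```

```text
[ 0.37230329 -0.12948601 -0.54624865] (np.float64(0.46948220355224934), np.float64(0.16800815250494597), np.float64(0.11053834310794161), np.float64(-0.3350450114236476))
[[[0, 0, -3.0], [-0.5, 3.5, -0.0], 0], [[0, 0, -3.0], [-1.0, 3.0, -0.0], 0], [[0, 0, -3.0], [-0.5, 3.5, -0.0], 0], [[0, 0, -2.5], [-1.5, 3.0, -0.0], 0], [[0, 0, -3.0], [-1.0, 3.0, -0.0], 0], [[0, 0, -3.0], [-1.5, 3.0, -0.0], 0], [[0, 0, -3.0], [-1.5, 3.0, -0.0], 0], [[0, 0, -3.0], [-1.5, 3.0, -0.0], 0]] 
end [0.4566 0.1446 0.1105 0.0751]
```

View pics/s9.png

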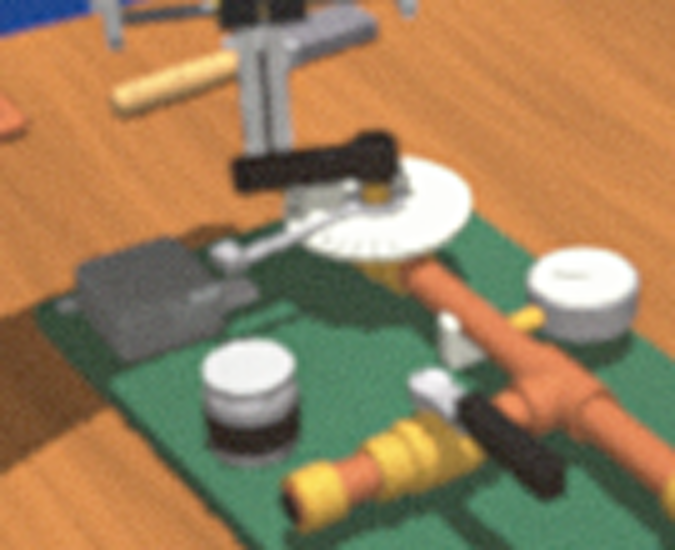

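Contact is good: the pointer is turning and stays level. I'll continue.

>>> drive_tool --increments '[[[0,0,-3.0],[-0.5,3.5,0],0],[[0,0,-3.0],[-1.0,3.0,0],0],[[0,0,-3.0],[-0.5,3.5,0],0],[[0,0,-2.5],[-1.5,3.0,0],0],[[0,0,-3.0],[-1.0,3.0,0],0],[[0,0,-3.0],[-1.5,3.0,0],0],[[0,0,-3.0],[-1.5,3.0,0],0],[[0,0,-3.0],[-1.5,3.0,0],0],[[0,0,0],[0,0,0],0]]'

```text
time_s: 14.92
ee_pos: [0.4568, 0.1447, 0.1106]
eef_rot: [-3.141, -0.001, 0.075]
force: [0.3, 0.6, 0.3]
grip_width: 0.0001
```

Run:
```python
from h import *
b=ctrl.camera("side")[180:290,210:345,::-1];cv2.imwrite("pics/s10.png",cv2.resize(b,None,fx=5,fy=5,interpolation=2))
b=ctrl.camera("scene")[170:270,290:420,::-1];cv2.imwrite("pics/c10.png",cv2.resize(b,None,fx=5,fy=5,interpolation=2))
o=ctrl.get_obs();st=(*o["ee_pos"],o["eef_rot"][2]);print(o["force"],st)
rows(st,[(ptrpose(.105,16,z=st[2]),3)])
```

```text
[0.88541579 0.95143086 0.51772441] (np.float64(0.45673058213599993), np.float64(0.14472128721775676), np.float64(0.11050700729508513), np.float64(0.07451127972405747))
[[[0, 0, -1.5], [-0.5, 1.5, -0.0], 0], [[0, 0, -1.5], [-0.5, 1.5, -0.0], 0], [[0, 0, -1.0], [-0.5, 1.5, -0.0], 0]] 
end [0.4557 0.1401 0.1105 0.1443]
```

View pics/s10.png

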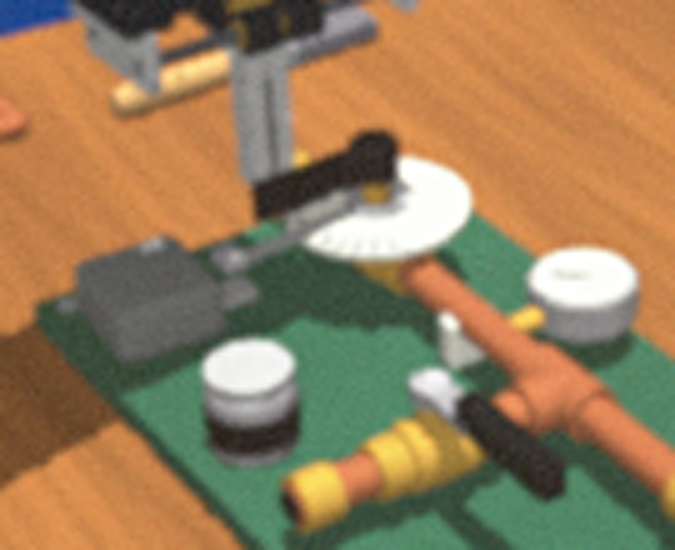

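View pics/c10.png

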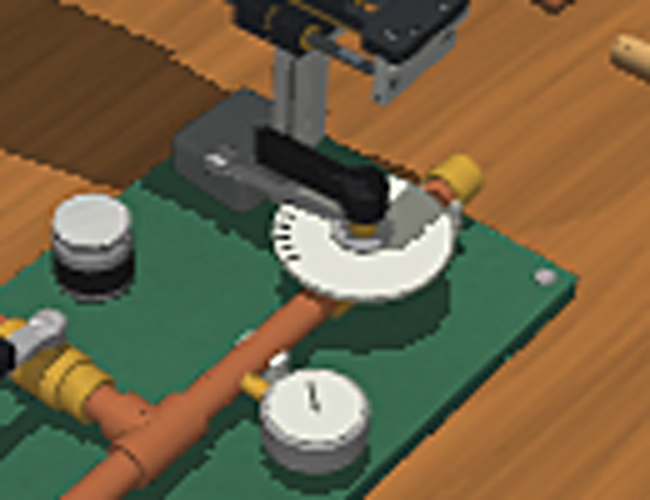

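Run:
```python
from h import *
S=ctrl.calibration("scene");D=ctrl.calibration("side")
s=lambda x,y:np.array([290+x/5,170+y/5]);d=lambda x,y:np.array([210+x/5,180+y/5])
for n,a,b in(("tip",s(257,143),d(258,200)),("tab",s(220,155),d(232,253)),("hubtop",s(370,182),d(373,143))):
    X,e=tri([(S,a),(D,b)]);R=w2r(P,X);v=R[:2]-(20,150);print(n,R.round(),e.round(1),np.hypot(*v),np.arctan2(-v[1],-v[0]))
# predicted line directions
for al in(-.05,0,.05,.1,.15):
    t=(20-79*np.cos(al),150-79*np.sin(al),100)
    print(al,((proj(r2w(P,t),S)[0]-[290,170])*5).round(),((proj(r2w(P,t),D)[0]-[210,180])*5).round())
```

```text
tip [-56. 143. 102.] 1.1 75.96638335302505 0.08754816119958517
tab [-78. 136.  82.] 0.6 99.23706865126024 0.1428648367876248
hubtop [ 21. 152. 109.] 0.5 2.0027430669961586 -1.9231200843405702
-0.05 [265. 128.] [246. 201.]
0 [261. 132.] [250. 204.]
0.05 [257. 135.] [254. 207.]
0.1 [253. 139.] [258. 210.]
0.15 [249. 142.] [262. 212.]
```

>>> drive_tool --increments '[[[0,0,-1.5],[-0.5,1.5,0],0],[[0,0,-1.5],[-0.5,1.5,0],0],[[0,0,0],[0,0,0],0],[[0,0,0],[0,0,0],0]]'

```text
time_s: 15.52
ee_pos: [0.4559, 0.1416, 0.1104]
eef_rot: [3.142, 0.0, 0.128]
force: [0.4, 0.7, -0.1]
grip_width: 0.0005
```

>>> drive_tool --increments '[[[0,0,0],[0,-5,0],0],[[0,0,0],[0,-12,0],0],[[0,0,0],[0,-15,0],0],[[0,0,0],[0,0,-40],0],[[0,0,0],[0,-20,-50],0],[[0,0,0],[0,-20,-50],0],[[0,0,0],[0,0,0],0],[[0,0,0],[0,0,0],0]]'

```text
time_s: 16.52
ee_pos: [0.4462, 0.2133, 0.2495]
eef_rot: [3.141, 0.001, 0.129]
force: [0.2, -0.5, 0.5]
grip_width: 0.0006
```

Run:
```python
from h import *
import json
c=ctrl.calibration("wrist");json.dump({k:np.array(v).tolist() for k,v in c.items()},open("w11.json","w"))
a=ctrl.camera("wrist")[:,:,::-1];cv2.imwrite("pics/w11.png",a)
b=ctrl.camera("side")[180:290,210:345,::-1];cv2.imwrite("pics/s11.png",cv2.resize(b,None,fx=5,fy=5,interpolation=2))
b=ctrl.camera("scene")[170:270,290:420,::-1];cv2.imwrite("pics/c11.png",cv2.resize(b,None,fx=5,fy=5,interpolation=2))
```

```text
(no output)
```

View pics/w11.png

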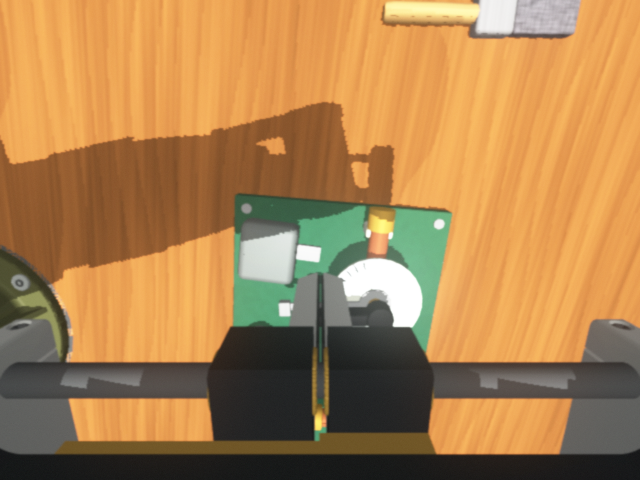

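View pics/s11.png

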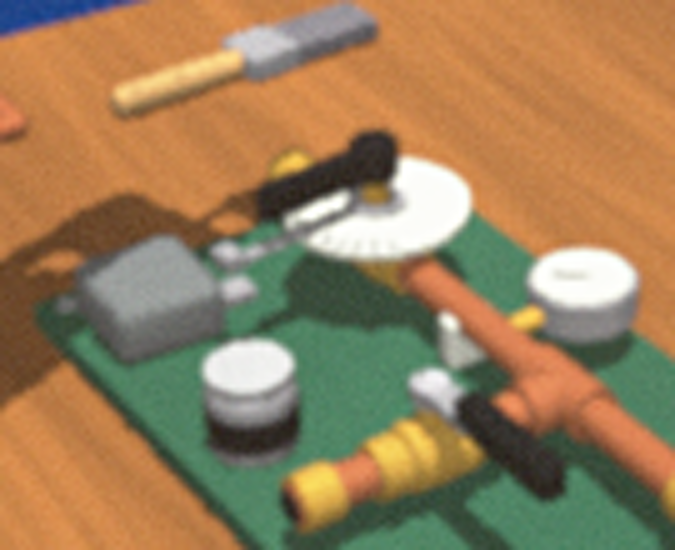

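View pics/c11.png

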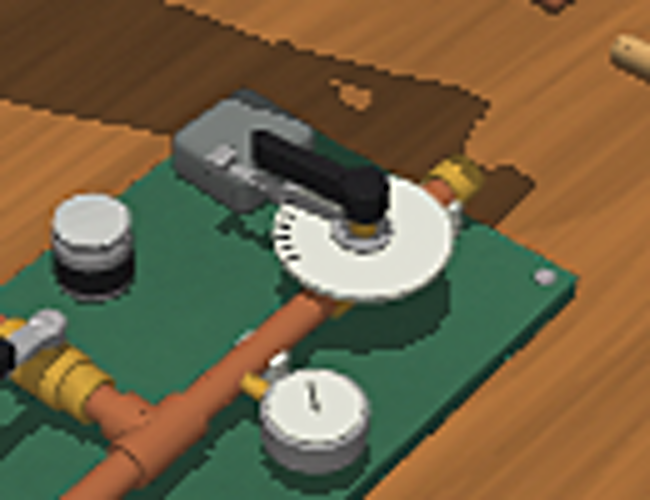

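>>> drive_tool --increments '[[[0,0,0],[10,40,0],0],[[0,0,0],[10,50,0],0],[[0,0,0],[10,50,0],0],[[0,0,0],[0,0,0],0],[[0,0,0],[0,0,0],0],[[0,0,0],[0,0,0],0]]'

```text
time_s: 17.42
ee_pos: [0.4941, 0.0789, 0.2502]
eef_rot: [-3.141, 0.0, 0.13]
force: [1.4, 0.7, 0.5]
grip_width: 0.0005
```

Run:
```python
from h import *
import json
c=ctrl.calibration("wrist");json.dump({k:np.array(v).tolist() for k,v in c.items()},open("w12.json","w"))
a=ctrl.camera("wrist")[:,:,::-1];cv2.imwrite("pics/w12.png",a)
X=proj(r2w(P,(-20,150,90)),c)[0];print(X)
x,y=[max(0,int(v)) for v in X-[80,60]];print(x,y)
cv2.imwrite("pics/w12z.png",cv2.resize(a[y:y+120,x:x+160],None,fx=5,fy=5,interpolation=2))
```

```text
[310.07008778 173.65521821]
230 113
```

View pics/w12z.png

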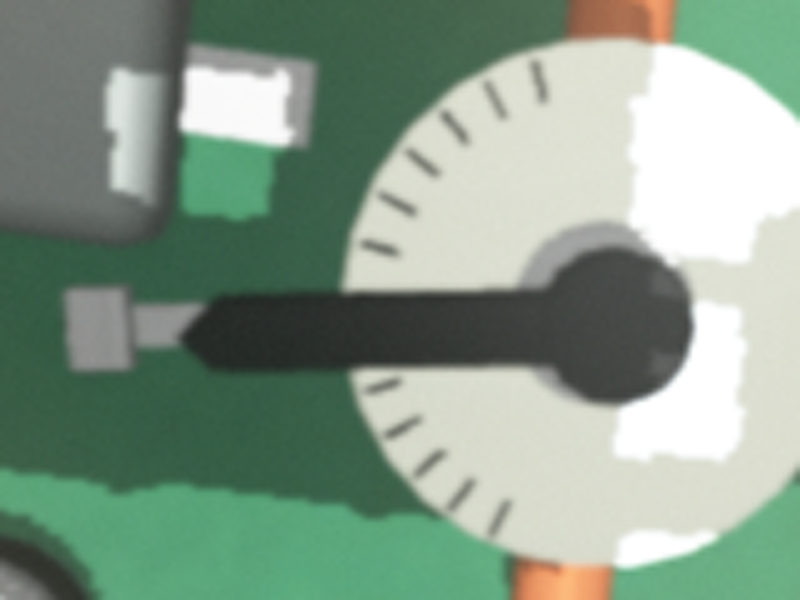

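View pics/w12.png

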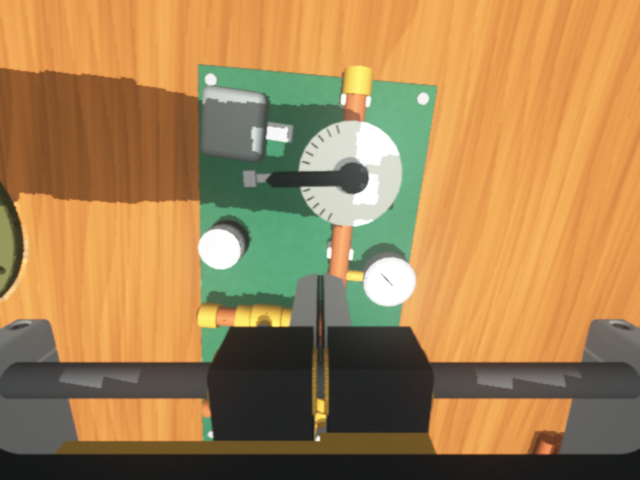

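Run:
```python
from h import *
import json
c={k:np.array(v) for k,v in json.load(open("w12.json")).items()}
z=lambda x,y:np.array([230+x/5,113+y/5])
t=onplane(c,z(180,337),.100);t2=onplane(c,z(180,337),.11);h=onplane(c,z(613,325),.110);tab=onplane(c,z(97,328),.082);d=onplane(c,z(608,303),.072)
a=lambda p,q:np.arctan2(*(q-p)[:2][::-1])-P[2]
print("hub",w2r(P,h),"dial",w2r(P,d),"tab",w2r(P,tab),"tip",w2r(P,t))
print("pointer",a(t,h),a(t2,h),"tab via hub",a(tab,h),"tab via dial",a(tab,d),np.hypot(*(tab-h)[:2]),np.hypot(*(t-h)[:2]))
```

```text
hub [ 18.38740477 150.87273433 110.        ] dial [ 20.79292951 152.36910518  72.        ] tab [-78.49136096 139.66071398  82.        ] tip [-59.63999137 141.13123342 100.        ]
pointer 0.12420452968713228 0.11371049135627784 tab via hub 0.11521989138061556 tab via dial 0.1273077618280775 0.09752540515128226 0.07863314433069982
```

Pointer 0.12 rad and tab 0.12 rad agree to about 0.01 rad, well inside the 0.10 limit. The radii (79 and 98 mm) also match the text. The arm is clear of everything, so I'm handing in.

```bash
python3 -c "
from station import ctrl
o=ctrl.get_obs();print(o['time_s'],o['force'],o['joint_vel'].round(3));print(ctrl.hand_in())"
```

```text
17.475 [-0.30868693 -0.92578702  0.26551623] [-0.    -0.002 -0.002  0.002 -0.    -0.002]
the job is handed in; nothing more can be done
None
```

I shut the drain valve and set the pointer at the tab, then handed the job in at about 17.5 s of the 46 s allowed. No verdict was reported.

- **Drain lever:** I pushed it with the closed fingertips until it reached its stop. The force was about 3 N on the way and about 15–17 N (wrist reading) at the stop, against the 45 N limit. After I backed off, the wrist picture showed the lever parallel to the main pipe, so square across its branch. I judged that angle by eye, to within about 1.5°.
- **Pointer:** I pushed it level from about -0.64 rad to about 0.12 rad. The last wrist view put the pointer at 0.11–0.12 rad and the tab at 0.12–0.13 rad, so they agree to about 0.01 rad. The pointer was not seen to rise.
- **Disagreement:** Before the last 3 mm of push, the angles read from the scene and side cameras differed from each other by about 0.04 rad. I relied on the closer wrist view for the final angle.
- **Other things:** In the last pictures the tab, supply lever and loose things that were in view looked unmoved. I did not measure them again. The arm was clear of everything at hand-in.

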